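# Rehang the lift-off door leaf of a control box and shut both leaves

### The arm

A 6-joint arm with a two-finger parallel gripper is mounted at the origin on a cart in front of the work surface, level with it; the furniture and walls round the work are solid. World frame = base frame: x ahead of the robot, y to its left, z up, the work surface at z = 0. Lengths are in m, angles in rad, forces in N, time in s.
With the tool pointing down it reaches from about 0.375 to 0.9 m from the base axis. Payload 3.1 kg.
Tool frame: the origin (TCP) lies on the centre line of the jaws, within the pads' length; the fingertips stand 25 mm ahead of it and the grasp point (between the pads) lies 6 mm ahead of it (manip.tip_extent is the distance from the TCP to the fingertips, in m); z points along the fingers, y is the line along which they close (so a half turn about z gives the same grasp; the last joint's range is limited). The gripper opens to 85 mm and grips with 20 to 120 N. Pads are 22 mm wide; open, the fingers measure 114 mm over their backs; the gripper's body (76 mm by 85 mm) begins 54 mm behind the grasp point. The pads swing forward as they close: fully open they stand 13 mm farther back than shut.
Start: joints at [-1.365, 0.527, 1.433, -0, 1.181, -0.178], TCP at [0.234, -0.579, 0.256] pointing down, gripper open.
Joint ranges: [-3.08, 3.08], [-0.75, 2.2], [0.22, 2.44], [-1.43, 4.57], [0, 2.65], [-2.85, 2.85]. Speed limits (rad/s): [2.79, 2.79, 3.14, 3.14, 3.14, 3.14].

### API

Orientations are given as a unit quaternion [x, y, z, w].
In Python, from station import readout, imaging, order, manip gives the robot as it stands.
- The arm moves only by the tool move_arm, never from a script. Its argument "rows" is a list of rows, each a list of 7 numbers: the turn, a rotation vector about the tool's x, y, z in degrees, then the shift along the tool's x, y, z in mm, then the closure, from 0 (fully open) to 1 (shut). A call has 1 to 12 rows; each row is the pose to reach, as a shift and turn from the pose commanded when the call began, along the tool's axes at that moment; what a row does not reach only later rows make up. A row lasts 1/12 s, in which the tool goes at most 41.7 mm and 7.16 degrees, less where a joint would pass 70% of its speed; a pose out of reach is approached as far as the arm can. A call with a gripper value outside its range is refused whole. The fingers move at their own pace and stop on an object; "squeeze" is the grip in N (left out, the last holds). Time passes only in rows, so rows that repeat a pose let the fingers close. It gives the time, the measured TCP pose, the force, the opening and the grip force at its end, in the units of the state.
- readout.sense(): the state, without advancing time (a new reading comes with each control period).
- imaging.snapshot(name): name is "scene" or "top"; returns a dict with "img" (400x640x3 uint8, red, green, blue), "z_map" (400x640 float32, m along the optical axis (not along the pixel's ray), 0 where there is no reading), "fovy" (degrees; the focal length in pixels is half the picture's height over the tangent of half this angle, whatever the lens; pixels are square), "cx", "cy" (the principal point, pixels), "k1" (the pictures are not rectified: a ray, as slopes to the right and down, at radius r is drawn at 1 + k1 r^2 times it, then the intrinsics apply), "rvec" (rotation vector, rad) and "tvec" (3), from world to camera coordinates, as OpenCV has them. Camera axes: x right, y down, z forward; pixel columns grow to the right and rows downward; lengths in m; the calibration is good to about 2 mm. A picture is of the moment at which its call begins.
- order.sign_off(): hands the job in; it is judged then, once.
The state is a dict: "t": time; "q": joint angles; "qd": joint speeds; "tau": joint torques, N m; "tcp_pos": TCP position; "tool_rot": TCP orientation; "force": force on the tool from outside, world axes, zero at the start; "ft_torque": the same for the moment, N m; "finger_gap": opening from 0.0 (shut) to 1.0 (fully open); "gripper_force": force on a finger pad.
Only numpy, scipy, OpenCV 4.12 (cv2) and the standard library are available. Lean on these libraries where they do the work, as an engineer would, in place of code of your own. Each camera call takes 0.05 s, during which the arm holds its last target. There are 200 camera calls.

### The job

One leaf of the small grey two-door control box has been lifted off and leans on the fire brick. Take it up without letting it fall over, hang it on the box again by lowering both its hinge knuckles fully home onto the two upright hinge pins at the right of the front, and shut the box: the rebated left leaf first and this flanged leaf last, so that its flange laps over the other's rebated edge. Leave the pliers, pen, caliper and dropper bottle where they are.

Things in the scene. Friction and masses are not known exactly. Their poses are not given: they have to be found in the camera images.
- control_box: Light grey steel box, open in front, fixed (sizes in mm throughout): 300 wide (its y) x 120 deep (its x) x 180 high. Origin: centre of its underside, on the bench; x points from the front to the back, y to the left seen from the robot, z up. Front face: plane x = -60. Two hinge axes upright in front of it: left x -75, y +128 (leaf already on it), right x -75, y -128 (free pins, see hinge_mark).
- hinge_mark (a point): Nominal right hinge axis at the lower lug's top (box -75, -128, 32), where lower_knuckle comes to rest. The hinge plate is clamped through slots: both pins really stand up to 6.5 mm from here, either way along the box's y. This shift is not reported; find it by touch or sight. Box x of the axis is exact.
- upper_pin_mark (a point): Nominal tip of the upper right pin (box -75, -128, 138), off by the same shift as hinge_mark. The two pins stand one above the other, 11 thick, each 20 tall on a lug 7 thick, 19 wide that reaches back to the box; tips flat, barely bevelled. Lug tops at box z 32 and 118, lower tip at z 52. Bring the leaf in from the front, lower knuckle between the pins, then lower it.
- flanged_leaf: Loose grey door leaf, 0.2 to 0.4 kg, leaning 31 degrees from vertical, inner face on a fire brick's edge, foot against a steel block 16 high. Origin: on its hinge axis, level with its underside. z up along the leaf, y from hinge to free edge, x to the inner face. Panel x -1 to 13 (14 thick), y 14 to 122, z 0 to 140; flange x -1 to 4, y 116 to 146. Centre of mass near y 68, z 70.
- lower_knuckle (a point): Centre of the lower mouth of the leaf's lower knuckle (leaf 0, 0, 12). Both knuckles: outside 21 across, bore 13.4 right through, 22 high, on the leaf's hinge axis. Hung and shut, the leaf's frame is parallel to the box's, its origin at box -75, -128 + shift, 20; open by an angle a it is turned +a about z (anticlockwise from above). It swings freely on the pins, past 90 degrees.
- upper_knuckle (a point): Centre of the lower mouth of the leaf's upper knuckle (leaf 0, 0, 98). Both knuckles meet their pin tips at the same moment, 20 above the seat.
- top_grip (a point): Middle of the loose leaf's top edge, straight above its centre of mass (leaf 6, 68, 140). Pinch the 14 thick panel here, tool along the leaf's plane, fingers on its two faces, up to 25 deep; at most 45 open, because of the brick below.
- flange_edge (a point): Middle of the loose leaf's free edge, outer face (leaf -1, 146, 70). Shut it lies at box x -76, y +18 + shift. A flat lock insert 6 proud sits on the outer face at leaf y 106, z 70.
- rebated_leaf (a joint): Hinge angle in rad of the left leaf, which hangs on the box: 0 shut, positive open to the front, up to 1.9; light friction (0.03 N m), stays where left. 14 thick, box z 20 to 160; shut it covers box y +114 to +6, outer face at box x -76. Its last 24 mm at the free edge are rebated to 7 thick; the other leaf's flange lies in front of them. It cannot shut while the other leaf is shut.
- rebated_face (a point): Point on the left leaf's outer face, 85 from its hinge axis (box x -75, y +128) and 115 above its underside: push it shut here.
- prop_brick: Fire brick 122 x 237 x 65 high, lying flat, fixed; origin at the centre of its underside, long side along its y. The leaf leans on its +x upper edge, its foot 101 from the brick's centre, its top over the brick.
- pliers_flat: Flat-nose pliers with red grips, 141 long, 11 high, lying on the bench; bystander. Origin under its middle.
- marker_pen: White marker pen with a red cap, 135 long, 16 high, lying on the bench; bystander. Origin under its middle.
- caliper: Caliper, 230 long, 15 high, lying on the bench; bystander. Origin under its middle.
- oil_dropper: Brown dropper bottle, 33 across, 102 high, standing on the bench; bystander. Origin under its middle.

How it is judged:
By the outcome, as a careful person would: the job done as asked, in the order asked, and still so for the second after the job is handed in, with the robot touching nothing.
It also fails if it takes over 72 s, if anything falls off the work surface, if the arm or the gripper's body presses on something with over 40 N, if the wrist force passes 120 N, or if a joint passes its speed limit or range.

## Working session

There is one attempt and no reset: what is moved stays moved. The work goes in short steps, Python scripts to look and compute and a tool call to move; the robot and the scene stay as the last step left them, time stands still between calls to the robot, and variables do not carry over. Pictures are saved under pics/ and viewed, at most 10 in all, crops included, and the job is handed in when it is done.

Besides the shell and the picture viewer there is one more tool, called after ">>>" in YAML: its name, and indented under it one key for each argument. move_arm: Moves the arm, as the interface text tells. Its arguments: {"type":"object","properties":{"rows":{"type":"array"},"squeeze":{"type":"number"}},"required":["rows"]}

```bash
ls; mkdir -p pics; python3 - <<'E'
from station import readout, imaging, manip
import cv2, numpy as np
print(readout.sense()); print(manip.tip_extent)
for n in("scene","top"):
    s=imaging.snapshot(n); cv2.imwrite(f"pics/{n}0.png",s["img"][...,::-1]); np.savez(f"{n}0.npz",**s)
    print({k:v for k,v in s.items() if k not in("img","z_map")}, (s["z_map"]>0).mean())
E
```

```text
pics
{'t': 0.0, 'q': array([-1.36551782e+00,  5.28440476e-01,  1.43390665e+00, -8.07965588e-06,
        1.18137204e+00, -1.78527792e-01]), 'qd': array([-0.00055696,  0.00093175,  0.00086322,  0.00033318, -0.00056795,
       -0.00078198]), 'tau': array([ 6.56022858e-04, -4.42355704e+01, -1.78023881e+01, -9.38375479e-05,
        8.50665645e-03, -5.48486440e-06]), 'tcp_pos': array([ 0.23390599, -0.57887115,  0.25534795]), 'tool_rot': array([ 9.81642182e-01,  1.90728852e-01, -1.79563965e-05, -1.06311121e-03]), 'force': array([-1.29266701,  0.03105506, -0.80051637]), 'ft_torque': array([ 0.03995517,  0.00691776, -0.03619906]), 'gripper_force': 0.0, 'finger_gap': 1.0004243363292442}
0.025
{'fovy': 44.68218532799425, 'cx': 321.2770461024366, 'cy': 199.4792827043236, 'k1': 0.006780170397638958, 'rvec': array([ 0.88812869, -2.23153709,  1.32270141]), 'tvec': array([0.41670541, 0.27541627, 1.1412873 ])} 0.978984375
{'fovy': 47.10574536927036, 'cx': 315.3911468909236, 'cy': 206.22434933956234, 'k1': 0.004052891678427275, 'rvec': array([ 2.17815969, -2.14178811,  0.13717274]), 'tvec': array([0.0062877 , 0.56238918, 1.53024935])} 0.99588671875
```

View pics/scene0.png

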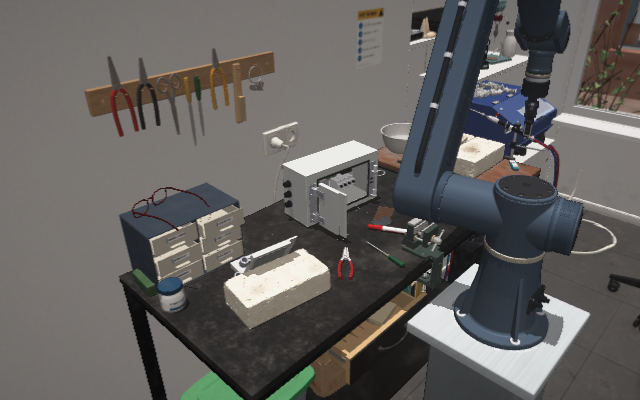

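View pics/top0.png

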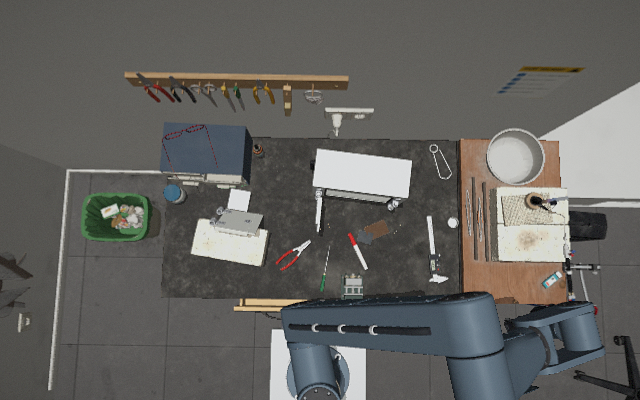

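The scene view shows the box (around 330,185) with the left leaf open, and the leaf leaning on the brick (270,255). The top view shows the box top at (362,173), the brick at (230,243) and the leaf at (240,220). I'll measure next.

```bash
cat > h.py <<'E'
import numpy as np, cv2
from scipy.spatial.transform import Rotation as R
def cam(s):
    f=200/np.tan(np.radians(float(s["fovy"]))/2); return f,float(s["cx"]),float(s["cy"]),float(s["k1"]),R.from_rotvec(s["rvec"]).as_matrix(),np.array(s["tvec"])
def rays(s,u,v):
    f,cx,cy,k,Rm,t=cam(s); a=(np.asarray(u,float)-cx)/f; b=(np.asarray(v,float)-cy)/f
    x,y=a.copy(),b.copy()
    for _ in range(8):
        g=1+k*(x*x+y*y); x,y=a/g,b/g
    return np.stack([x,y,np.ones_like(x)],-1)
def cloud(s):
    v,u=np.mgrid[0:400,0:640]; d=rays(s,u,v)*s["z_map"][...,None]
    _,_,_,_,Rm,t=cam(s); P=(d-t)@Rm; P[s["z_map"]==0]=np.nan; return P
def onz(s,u,v,z):
    _,_,_,_,Rm,t=cam(s); d=rays(s,u,v)@Rm; c=-t@Rm; return c+d*((z-c[2])/d[...,2])[...,None]
def proj(s,P):
    f,cx,cy,k,Rm,t=cam(s); q=np.atleast_2d(P)@Rm.T+t; x=q[:,:2]/q[:,2:]; x=x*(1+k*(x**2).sum(1,keepdims=True)); return x*f+[cx,cy]
def ld(n): return dict(np.load(n+".npz"))
E
python3 - <<'E'
from h import *
for n in("top","scene"):
    s=ld(n+"0");P=cloud(s)
    bench=P[(abs(P[...,2])<.015)&(P[...,0]>.35)&(P[...,0]<.8)&(abs(P[...,1])<.3)]
    print(n,"bench z",np.median(bench[:,2]),bench[:,2].std())
    if n=="top":
        for lab,(u0,u1,v0,v1),zr in(("box",(300,425,140,210),(.17,.19)),("brick",(180,280,205,275),(.055,.073))):
            M=np.zeros((400,640),bool);M[v0:v1,u0:u1]=1;M&=(P[...,2]>zr[0])&(P[...,2]<zr[1])
            Q=P[M];r=cv2.minAreaRect(Q[:,:2].astype(np.float32)*1000)
            print(lab,len(Q),np.median(Q[:,2]),r)
    print([np.round(P[v,u],3) for u,v in ([(319,190),(318,225),(238,220),(240,200)] if n=="top" else[(332,210),(270,252),(275,300),(325,165)])])
for n,(u0,u1,v0,v1) in(("top",(180,440,130,275)),("scene",(210,400,130,330))):
    im=ld(n+"0")["img"][v0:v1,u0:u1,::-1];k=min(800/im.shape[1],600/im.shape[0]);print(n,k)
    cv2.imwrite(f"pics/{n}0c.png",cv2.resize(im,None,fx=k,fy=k,interpolation=cv2.INTER_CUBIC))
E
```

```text
top bench z 0.00018442343303691377 0.004341941813805299
box 3649 0.18014947650779028 ((650.8921508789062, -127.81918334960938), (300.2760009765625, 121.17268371582031), 83.6013412475586)
brick 2291 0.06452803666500316 ((447.5664367675781, 297.3117370605469), (237.2416229248047, 146.61512756347656), 80.79959869384766)
[array([0.603, 0.005, 0.132]), array([0.488, 0.007, 0.158]), array([0.508, 0.273, 0.063]), array([0.582, 0.277, 0.015])]
scene bench z 0.0008536773942700317 0.003751673688327478
[array([0.518, 0.016, 0.097]), array([0.469, 0.292, 0.113]), array([0.385, 0.355, 0.05 ]), array([ 0.623, -0.067,  0.18 ])]
top 3.076923076923077
scene 3.0
```

View pics/top0c.png

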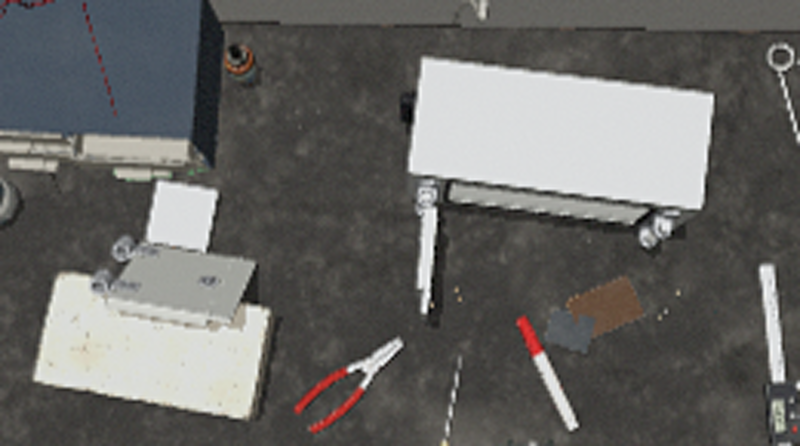

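View pics/scene0c.png

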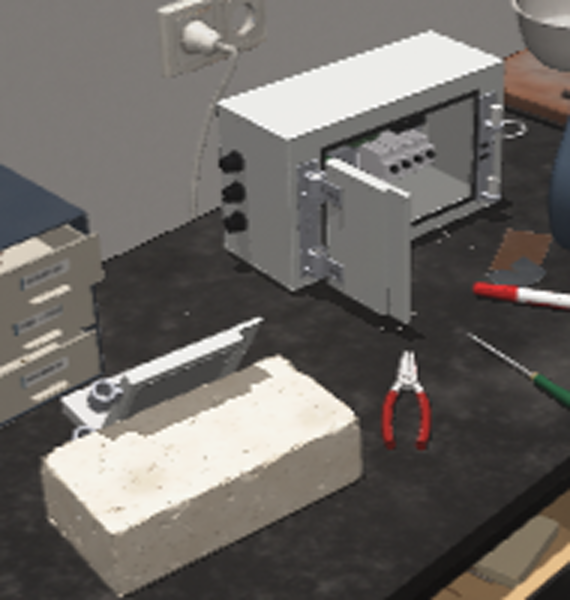

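The crops show the leaf's hinge side to the left (knuckles at about (122,248) and (105,280) in the top crop), its outer face up and away from the robot. The free pins are near (650-665,225-240) in the top crop and (492,130-185) in the scene crop. I'll fit poses now.

```bash
python3 - <<'E'
from h import *
s=ld("top0");P=cloud(s);S=ld("scene0");PS=cloud(S)
for n,c in(("top",s),("scene",S)):
    f,_,_,_,Rm,t=cam(c);print(n,"cam",-t@Rm)
def yawfit(Q,w):  # robust: extents
    pass
# box: edges of top in box frame
def region(P,u0,u1,v0,v1,z0,z1):
    M=np.zeros(P.shape[:2],bool);M[v0:v1,u0:u1]=1;return P[M&(P[...,2]>z0)&(P[...,2]<z1)]
B=region(P,300,425,140,210,.172,.188)
# line fits: back and front boundary per bins
yaw=np.radians(-6.4)
for it in range(3):
    c,si=np.cos(yaw),np.sin(yaw);L=(B[:,:2])@np.array([[c,-si],[si,c]])
    bins=np.arange(L[:,1].min()+.015,L[:,1].max()-.015,.006);b=np.digitize(L[:,1],bins)
    lo=[L[b==i,0].min() for i in range(1,len(bins))];hi=[L[b==i,0].max() for i in range(1,len(bins))]
    m=(bins[1:]+bins[:-1])/2;k1=np.polyfit(m,lo,1);k2=np.polyfit(m,hi,1);yaw-=np.arctan((k1[0]+k2[0])/2)
    print("box yaw",np.degrees(yaw),"front/back slopes",k1[0],k2[0],"width",np.mean(hi)-np.mean(lo))
xc=(np.mean(lo)+np.mean(hi))/2
b2=np.digitize(L[:,0],np.arange(L[:,0].min()+.01,L[:,0].max()-.01,.006));yl=[L[b2==i,1].min() for i in range(1,b2.max())];yh=[L[b2==i,1].max() for i in range(1,b2.max())]
yc=(np.mean(yl)+np.mean(yh))/2;c,si=np.cos(yaw),np.sin(yaw)
print("box c",np.array([[c,-si],[si,c]])@[xc,yc],"len",np.mean(yh)-np.mean(yl))
# leaf plane in top
Q=region(P,205,268,200,240,.02,.16)
best=None;rng=np.random.default_rng(0)
for _ in range(2000):
    a=Q[rng.choice(len(Q),3,0)];n=np.cross(a[1]-a[0],a[2]-a[0]);n/=np.linalg.norm(n)+1e-12
    if abs(n[2])>.85 or abs(n[2])<.2: continue
    i=abs((Q-a[0])@n)<.003
    if best is None or i.sum()>best.sum():best=i
I=Q[best];m=I.mean(0);n=np.linalg.svd(I-m)[2][2];n*=np.sign(n[2]);print("leaf plane n",n,len(I),"lean",np.degrees(np.arcsin(n[2])),"yaw of x",np.degrees(np.arctan2(-n[1],-n[0])))
x=-n;y=np.cross([0,0,1],x);y/=np.linalg.norm(y);z=np.cross(x,y)
C=np.c_[(I-m)@y,(I-m)@z]*1000;print("m",m,"y ext",np.percentile(C[:,0],[0,1,5,95,99,100]),"z ext",np.percentile(C[:,1],[0,1,5,95,99,100]))
print("frame y",y,"z",z); np.savez("leaf.npz",m=m,x=x,y=y,z=z,C=C)
# brick edges
K=region(P,185,275,225,275,.055,.073);r=cv2.minAreaRect(K[:,:2].astype(np.float32)*1000);print("brick",r)
E
```

```text
top cam [0.37070551 0.02068469 1.58749291]
scene cam [-0.31639033  0.90948964  0.79041759]
box yaw -6.328341460865575 front/back slopes 0.00043565908790341043 -0.0029370152822355794 width 0.11842837885356738
box yaw -6.328338561351841 front/back slopes 0.0016883186920326428 -0.001688419904155356 width 0.11842782731781287
box yaw -6.328338561236667 front/back slopes 0.0016883693782555704 -0.0016883693822758964 width 0.11842782729174817
box c [ 0.65050447 -0.12763372] len 0.2975944908300207
leaf plane n [ 0.83315732 -0.13554479  0.53616835] 726 lean 32.4231805694715 yaw of x 170.75961353589412
m [0.49944433 0.26967655 0.07870755] y ext [-86.72123954 -72.00167908 -60.99149447  61.69540693  66.72370269
  68.22761464] z ext [-70.80502984 -68.05633083 -62.12070495  55.57600425  59.15290754
  61.99193076]
frame y [-0.16057696 -0.98702332  0.        ] z [-0.52921066  0.08609628  0.84411107]
brick ((434.4879455566406, 299.4000244140625), (237.32217407226562, 120.31802368164062), 80.94371032714844)
```

```bash
cat >> h.py <<'E'
def leafR(yaw,lean):  # leaf axes as columns; yaw of horizontal x dir; lean: top goes toward +x_h
    return R.from_euler('z',yaw,degrees=True)*R.from_euler('y',lean,degrees=True)
def toolR(L,flip=False): # tool z=-leaf z, tool y=-+leaf x
    M=L.as_matrix();y=-M[:,0]*(-1 if flip else 1);z=-M[:,2];return R.from_matrix(np.c_[np.cross(y,z),y,z])
def go(p,Rt,p0=None,R0=None):
    from station import readout
    st=readout.sense();p0=st["tcp_pos"] if p0 is None else p0;R0=R.from_quat(st["tool_rot"]) if R0 is None else R0
    d=R0.inv().apply(np.array(p)-p0)*1000;t=np.degrees((R0.inv()*Rt).as_rotvec());print("row",np.round(t,1).tolist(),np.round(d,1).tolist())
E
python3 - <<'E'
from h import *
d=np.load("leaf.npz");C=d["C"]
for nm,a,b in(("free",0,1),):
    for z0 in np.arange(-60,60,12):
        k=C[(C[:,1]>z0)&(C[:,1]<z0+12)];print(z0,len(k),np.round(np.sort(k[:,0])[[0,1,2,-3,-2,-1]],0))
for y0 in np.arange(-60,66,14):
    k=C[(C[:,0]>y0)&(C[:,0]<y0+14)];print("y",y0,len(k),np.round(np.sort(k[:,1])[[0,1,2,-3,-2,-1]],0))
# model
yaw,lean=170.85,31
L=leafR(yaw,lean);M=L.as_matrix();print(M)
u=np.array([np.cos(np.radians(-9.15)),np.sin(np.radians(-9.15)),0]);bc=np.array([.4345,.2994,0])
yv=M[:,1]
for ym in (78,):
    o=np.zeros(3);o[2]=13*np.sin(np.radians(31))/1000
    o+=u*(bc@u+.1121); w=d["m"]@yv-.001*ym; o+=yv*(w-o@yv)
    print("origin",o,"top_grip",o+M@[.006,.068,.14])
    for n in("top","scene"):
        s=ld(n+"0");im=s["img"][...,::-1].copy();u0,v0=(180,180) if n=="top" else (210,210);k=7
        im=cv2.resize(im[v0:v0+85,u0:u0+110],None,fx=k,fy=k,interpolation=cv2.INTER_CUBIC)
        def dr(pts,col):
            q=(proj(s,np.array(pts)/1000@M.T+o)-[u0,v0]+.5)*k;cv2.polylines(im,[np.int32(q*16)],True,col,1,cv2.LINE_AA,4)
        dr([[-1,14,0],[-1,146,0],[-1,146,140],[-1,14,140]],(0,0,255));dr([[13,14,0],[13,122,0],[13,122,140],[13,14,140]],(0,160,0))
        for z in(12,34,98,120):dr([[10.5*np.cos(a),10.5*np.sin(a),z] for a in np.linspace(0,6.28,20)],(255,0,0))
        cv2.imwrite(f"pics/{n}ov.png",im)
a=cv2.imread("pics/topov.png");b=cv2.imread("pics/sceneov.png");cv2.imwrite("pics/ov.png",cv2.resize(np.vstack([a,b]),(388,600),interpolation=cv2.INTER_AREA))
E
```

```text
-60 59 [-86. -85. -72.  62.  65.  67.]
-48 75 [-67. -67. -61.  65.  66.  68.]
-36 48 [-65. -62. -58.  58.  60.  65.]
-24 62 [-62. -61. -60.  63.  65.  67.]
-12 71 [-62. -62. -57.  63.  65.  66.]
0 63 [-61. -58. -57.  62.  65.  67.]
12 64 [-70. -68. -65.  61.  67.  68.]
24 81 [-85. -84. -83.  63.  65.  66.]
36 67 [-87. -70. -62.  65.  66.  68.]
48 91 [-62. -61. -60.  64.  65.  68.]
y -60 73 [-70. -68. -63.  58.  58.  60.]
y -46 76 [-67. -65. -65.  57.  60.  60.]
y -32 76 [-71. -67. -65.  57.  58.  61.]
y -18 75 [-68. -64. -64.  55.  57.  58.]
y -4 79 [-69. -67. -67.  56.  57.  58.]
y 10 70 [-68. -68. -68.  57.  57.  59.]
y 24 71 [-64. -63. -59.  57.  59.  59.]
y 38 71 [-66. -60. -59.  57.  61.  62.]
y 52 81 [-69. -66. -66.  57.  58.  59.]
[[-8.46260200e-01 -1.59019688e-01 -5.08484428e-01]
 [ 1.36306477e-01 -9.87275412e-01  8.19011940e-02]
 [-5.15038075e-01 -6.93889390e-18  8.57167301e-01]]
origin [0.5545529  0.33980556 0.00669549] top_grip [0.46747418 0.28495484 0.12360869]
```

View pics/topov.png

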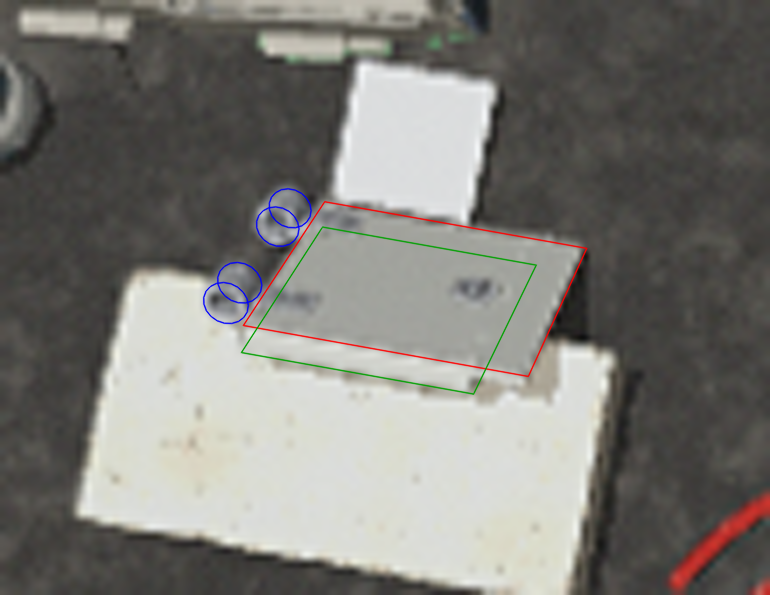

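The overlay matches the leaf to within about 1 px: top edge near (360,350)-(530,376), knuckles at (225,300) and (278,225) in the crop. Next, plan the approach.

```bash
python3 - <<'E'
from h import *
from station import readout
st=readout.sense();p0=st["tcp_pos"];R0=R.from_quat(st["tool_rot"])
L=leafR(170.85,31);Rt=toolR(L);o=np.array([.5546,.3398,.0067])
Rd=toolR(leafR(170.85,0))
A=np.array([.45,-.15,.36]);Rmid=R.from_euler('z',59*.5,degrees=True)*R0
go(A,Rmid)
B=o+L.apply([.006,.068,.24]);print(B,np.degrees(st["q"]))
go(B,Rt,A,Rmid)
E
```

```text
row [0.0, -0.1, -29.5] [361.0, -317.0, -103.8]
[0.41667284 0.2931394  0.20932992] [-7.82367194e+01  3.02717877e+01  8.21507819e+01  7.37257285e-04
  6.76903360e+01 -1.02265433e+01]
row [-30.4, 7.9, -28.6] [325.9, -301.7, 151.4]
```

>>> move_arm:
  rows:
    - [0,0,-29.5,361,-317,-104,0.5]
    - [0,0,-29.5,361,-317,-104,0.5]
    - [0,0,-29.5,361,-317,-104,0.5]
    - [0,0,-29.5,361,-317,-104,0.5]
    - [0,0,-29.5,361,-317,-104,0.5]
    - [0,0,-29.5,361,-317,-104,0.5]
    - [0,0,-29.5,361,-317,-104,0.5]
    - [0,0,-29.5,361,-317,-104,0.5]
    - [0,0,-29.5,361,-317,-104,0.5]
    - [0,0,-29.5,361,-317,-104,0.5]
    - [0,0,-29.5,361,-317,-104,0.5]
    - [0,0,-29.5,361,-317,-104,0.5]
  squeeze: 60

```text
t: 1.1
tcp_pos: [0.4506, -0.1476, 0.3608]
tool_rot: [0.901, 0.435, 0.0, -0.0]
force: [0.4, -0.3, 1.1]
finger_gap: 0.502
gripper_force: 0.0
```

```bash
python3 - <<'E'
from h import *
L=leafR(170.85,31);Rt=toolR(L);o=np.array([.5546,.3398,.0067])
go(o+L.apply([.006,.068,.24]),Rt)
E
```

```text
row [-30.3, 7.9, -28.6] [324.0, -300.6, 151.8]
```

>>> move_arm:
  rows:
    - [-30.3,7.9,-28.6,324,-300.6,151.8,0.5]
    - [-30.3,7.9,-28.6,324,-300.6,151.8,0.5]
    - [-30.3,7.9,-28.6,324,-300.6,151.8,0.5]
    - [-30.3,7.9,-28.6,324,-300.6,151.8,0.5]
    - [-30.3,7.9,-28.6,324,-300.6,151.8,0.5]
    - [-30.3,7.9,-28.6,324,-300.6,151.8,0.5]
    - [-30.3,7.9,-28.6,324,-300.6,151.8,0.5]
    - [-30.3,7.9,-28.6,324,-300.6,151.8,0.5]
    - [-30.3,7.9,-28.6,324,-300.6,151.8,0.5]
    - [-30.3,7.9,-28.6,324,-300.6,151.8,0.5]
    - [-30.3,7.9,-28.6,324,-300.6,151.8,0.5]
    - [-30.3,7.9,-28.6,324,-300.6,151.8,0.5]

```text
t: 2.1
tcp_pos: [0.4196, 0.2519, 0.2213]
tool_rot: [0.734, 0.624, 0.173, 0.204]
force: [1.7, -0.8, 0.3]
finger_gap: 0.499
gripper_force: 0.0
```

```bash
python3 - <<'E'
from h import *
L=leafR(170.85,31);Rt=toolR(L);o=np.array([.5546,.3398,.0067])
go(o+L.apply([.006,.068,.24]),Rt)
go(o+L.apply([.006,.068,.142]),Rt)
E
```

```text
row [0.0, 0.1, -0.1] [40.3, -14.3, 5.3]
row [0.0, 0.1, -0.1] [40.4, -14.3, 103.3]
```

>>> move_arm:
  rows:
    - [0,0,0,40.3,-14.3,5.3,0.5]
    - [0,0,0,40.3,-14.3,5.3,0.5]
    - [0,0,0,40.3,-14.3,30,0.5]
    - [0,0,0,40.3,-14.3,55,0.5]
    - [0,0,0,40.3,-14.3,65,0.5]
    - [0,0,0,40.3,-14.3,65,0.5]

```text
t: 2.6
tcp_pos: [0.4473, 0.2866, 0.1564]
tool_rot: [0.734, 0.625, 0.171, 0.203]
force: [0.1, 0.2, 0.1]
finger_gap: 0.503
gripper_force: 0.0
```

```bash
python3 - <<'E'
from h import *
from station import imaging
L=leafR(170.85,31);Rt=toolR(L);o=np.array([.5546,.3398,.0067])
go(o+L.apply([.006,.068,.142]),Rt)
t=[]
for n,(u0,v0) in(("top",(190,185)),("scene",(225,200))):
    s=imaging.snapshot(n);t.append(cv2.resize(s["img"][v0:v0+75,u0:u0+100,::-1],None,fx=4,fy=4,interpolation=cv2.INTER_CUBIC))
cv2.imwrite("pics/pre.png",np.hstack(t))
E
```

```text
row [-0.2, 0.2, 0.0] [1.7, 0.6, 36.5]
```

View pics/pre.png

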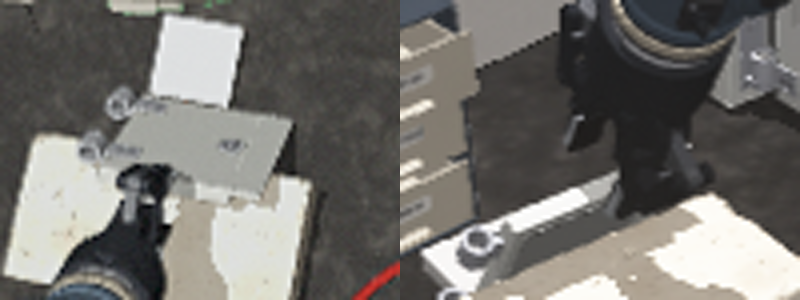

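```bash
python3 - <<'E'
from h import *
from station import readout
st=readout.sense();p=st["tcp_pos"];Rt=R.from_quat(st["tool_rot"]);M=Rt.as_matrix()
L=leafR(170.85,31);o=np.array([.5546,.3398,.0067])
for n,(u0,v0) in(("top",(190,185)),("scene",(225,200))):
    s=ld(n+"0")
    for l,q in(("tcp",p),("tip",p+M[:,2]*.025),("tipA",p+M@[0,.03,.02]),("tipB",p+M@[0,-.03,.02]),("back",p-M[:,2]*.1),("topgrip",o+L.apply([.006,.068,.14])),("corner",o+L.apply([-.001,.146,.14])),("c2",o+L.apply([-.001,.014,.14]))):
        print(n,l,np.round((proj(s,q)[0]-[u0,v0])*4))
print(M)
E
```

```text
top tcp [151. 207.]
top tip [160. 192.]
top tipA [161. 161.]
top tipB [155. 228.]
top back [115. 269.]
top topgrip [163. 183.]
top corner [260. 193.]
top c2 [ 97. 164.]
scene tcp [206. 156.]
scene tip [197. 177.]
scene tipA [175. 133.]
scene tipB [223. 213.]
scene back [246.  66.]
scene topgrip [190. 190.]
scene corner [289. 138.]
scene c2 [107. 212.]
[[ 0.16053451  0.84689977  0.50694127]
 [ 0.98702927 -0.13702543 -0.08364963]
 [-0.00137901  0.51379452 -0.85791217]]
```

The fingers straddle the leaf's top edge (pre.png: left panel around (145,180), right panel tips at (575,135) and (620,215)). Advance, then close.

>>> move_arm:
  rows:
    - [0,0,0,-1,0.6,12,0.5]
    - [0,0,0,-1,0.6,24,0.5]
    - [0,0,0,-1,0.6,32,0.5]
    - [0,0,0,-1,0.6,36.5,0.5]
    - [0,0,0,-1,0.6,36.5,0.5]

```text
t: 3.12
tcp_pos: [0.4663, 0.2831, 0.1279]
tool_rot: [0.734, 0.624, 0.173, 0.204]
force: [-0.0, -1.2, 0.8]
finger_gap: 0.5
gripper_force: 0.0
```

>>> move_arm:
  rows:
    - [0,0,0,0,0,0,0.7]
    - [0,0,0,0,0,0,0.8]
    - [0,0,0,0,0,0,0.85]
    - [0,0,0,0,0,0,0.9]
    - [0,0,0,0,0,0,1]
    - [0,0,0,0,0,0,1]
    - [0,0,0,0,0,0,1]
  squeeze: 60

```text
t: 3.7
tcp_pos: [0.4662, 0.2835, 0.1284]
tool_rot: [0.734, 0.625, 0.174, 0.204]
force: [-2.2, -0.0, 6.4]
finger_gap: 0.146
gripper_force: 60.7
```

>>> move_arm:
  rows:
    - [0,0,0,0,2,-4,1]
    - [0,0,0,0,6,-10,1]
    - [0,0,0,0,12,-20,1]
    - [0,0,0,0,21,-34,1]
    - [0,0,0,0,31,-51,1]
    - [0,0,0,0,41,-68,1]
    - [0,0,0,0,51,-85,1]
    - [0,0,0,0,62,-103,1]
    - [0,0,0,0,72,-120,1]
    - [0,0,0,0,72,-120,1]
  squeeze: 90

```text
t: 4.53
tcp_pos: [0.4672, 0.2845, 0.2709]
tool_rot: [0.734, 0.624, 0.176, 0.204]
force: [-0.2, 0.3, -1.8]
finger_gap: 0.138
gripper_force: 89.3
```

```bash
python3 - <<'E'
from h import *
from station import readout
st=readout.sense();print(st["force"],st["ft_torque"],st["tcp_pos"],st["finger_gap"])
# hang geometry: box
bc=np.array([.6505,-.1277,0]);Rb=R.from_euler('z',-6.35,degrees=True)
ax=bc+Rb.apply([-.075,-.128,0]);print("nominal axis",ax,"upper pin tip",bc+Rb.apply([-.075,-.128,.138]))
# pins in top depth map/scene
for n in("top","scene"):
    P=cloud(ld(n+"0"));Q=(P-bc)@Rb.as_matrix()
    k=(Q[...,0]>-.095)&(Q[...,0]<-.06)&(abs(Q[...,1]+.128)<.03)&(Q[...,2]>.015)&(Q[...,2]<.15)
    v,u=np.nonzero(k)
    if n=="top":
        for a,b,q in sorted(zip(v,u,np.round(Q[k]*1000)),key=lambda e:e[0]):print(a,b,q)
    else: print(len(u),u.min(),u.max(),v.min(),v.max())
    hi=k&(Q[...,2]>.12); print(n,"upper pin pts",hi.sum(),np.round(np.median(Q[hi],0)*1000,1),np.round(Q[hi].min(0)*1000),np.round(Q[hi].max(0)*1000))
    print("proj tips",np.round(proj(ld(n+"0"),[bc+Rb.apply([-.075,-.128,z]) for z in(.138,.118,.052,.032)]),1).tolist())
im=[]
for n,(u0,v0) in(("top",(375,185)),("scene",(355,155))):
    im.append(cv2.resize(ld(n+"0")["img"][v0:v0+40,u0:u0+35,::-1],None,fx=11,fy=11,interpolation=cv2.INTER_CUBIC))
cv2.imwrite("pics/pins.png",np.hstack(im))
E
```

```text
[-0.22114544  0.32240855 -1.81528951] [ 0.07290203  0.43753794 -0.02357146] [0.46720415 0.28445932 0.27092306] 0.13750583463294386
nominal axis [ 0.56180313 -0.24661957  0.        ] upper pin tip [ 0.56180313 -0.24661957  0.138     ]
198 391 [ -60. -104.  143.]
198 392 [ -61. -106.  149.]
199 390 [ -60. -104.  121.]
199 391 [ -61. -107.  126.]
199 392 [ -61. -109.  133.]
199 393 [ -63. -110.  147.]
199 394 [ -63. -113.  147.]
199 395 [ -63. -116.  149.]
199 396 [ -61. -120.  143.]
199 397 [ -61. -123.  145.]
199 399 [ -60. -129.  145.]
199 400 [ -61. -131.  149.]
200 389 [ -61. -104.  103.]
200 390 [ -61. -107.  107.]
200 391 [ -62. -109.  114.]
200 392 [ -63. -111.  121.]
200 393 [ -62. -114.  122.]
200 394 [ -63. -116.  128.]
200 395 [ -62. -119.  127.]
200 396 [ -62. -123.  125.]
200 397 [ -61. -126.  127.]
200 398 [ -62. -128.  134.]
200 399 [ -62. -130.  137.]
200 400 [ -63. -133.  144.]
200 404 [ -60. -146.  138.]
201 388 [ -61. -104.   81.]
201 389 [ -60. -108.   76.]
201 390 [ -62. -109.   90.]
201 391 [ -62. -112.   96.]
201 392 [ -64. -113.  111.]
201 393 [ -64. -115.  114.
[... 1937 characters left out ...]
 388 [ -78. -114.   32.]
208 389 [ -78. -117.   35.]
208 390 [ -78. -119.   43.]
208 391 [ -79. -121.   50.]
208 392 [ -79. -125.   50.]
208 393 [ -76. -131.   34.]
209 388 [ -79. -116.   20.]
209 389 [ -81. -118.   33.]
209 390 [ -80. -122.   29.]
209 391 [ -81. -123.   40.]
209 392 [ -79. -128.   29.]
210 390 [ -83. -122.   28.]
210 391 [ -83. -125.   30.]
top upper pin pts 40 [ -62.9 -119.6  133.4] [ -84. -146.  121.] [ -60. -104.  149.]
proj tips [[397.9, 203.8], [396.7, 204.6], [393.2, 207.0], [392.2, 207.7]]
164 368 377 161 198
scene upper pin pts 38 [ -69.2 -117.5  134. ] [ -79. -142.  121.] [ -60. -100.  149.]
proj tips [[377.2, 165.0], [377.0, 170.6], [376.2, 188.6], [376.0, 194.0]]
```

View pics/pins.png

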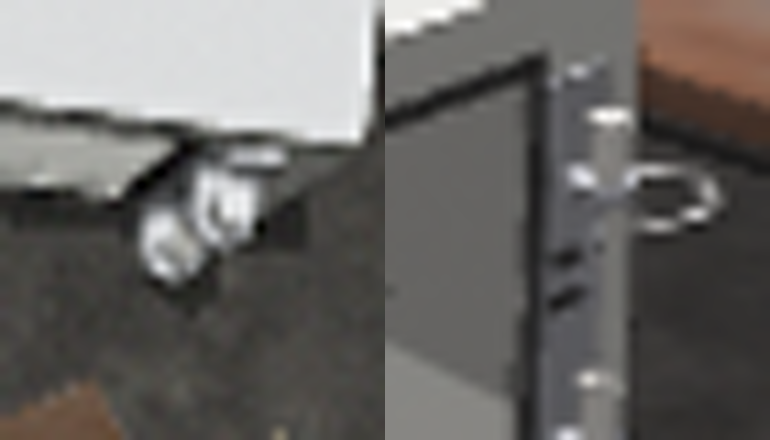

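The pin crop shows the upper pin tip at about (222,210) and the lower one at (170,255) in the left half. Depth puts both at box y of about -121.7, so the shift is roughly +6 mm. Next I carry the leaf over and turn it upright.

```bash
cat >> h.py <<'E'
bc=np.array([.6505,-.1277,0]);Rb=R.from_euler('z',-6.35,degrees=True)
def hung(a,lift,dx=0,dy=0,shift=6.2): # leaf pose (origin, R) with hinge at box offset
    return bc+Rb.apply([-.075+dx/1000,-.128+(shift+dy)/1000,.020+lift/1000]), leafR(-6.35+a,0)
E
python3 - <<'E'
from h import *
from station import readout
st=readout.sense();p=st["tcp_pos"];R0=R.from_quat(st["tool_rot"])
L=leafR(170.85,31);o=np.array([.5546,.3398,.0067])
g=L.inv().apply(np.array([.4662,.2835,.1284])-o);print("tcp in leaf",g*1000)
Rrel=(toolR(L).inv()*R0);print("rel rot",np.degrees(Rrel.as_rotvec()))
g=np.array([.006,g[1],g[2]])
W1=np.array([.42,-.05,.37]);RW=toolR(leafR(140,0));go(W1,RW)
oo,LL=hung(110,45,dx=-60);T=oo+LL.apply(g);print("pre",T);go(T,toolR(LL),W1,RW)
E
```

```text
tcp in leaf [  4.45521331  69.64094611 144.65624667]
rel rot [-0.26959014  0.19997334  0.14822206]
row [30.4, -8.6, 30.0] [-337.3, 57.9, -82.4]
pre [ 0.43376706 -0.24442556  0.20965625]
row [0.0, 0.0, 36.3] [-140.1, 135.5, 160.3]
```

>>> move_arm:
  rows:
    - [2,-1,2,-12,2,-20,1]
    - [6,-2,6,-40,7,-40,1]
    - [12,-3,12,-80,14,-60,1]
    - [18,-5,18,-120,20,-75,1]
    - [24,-7,24,-160,27,-82,1]
    - [30.4,-8.6,30,-195,33,-82,1]
    - [30.4,-8.6,30,-230,40,-82,1]
    - [30.4,-8.6,30,-265,46,-82,1]
    - [30.4,-8.6,30,-300,52,-82,1]
    - [30.4,-8.6,30,-325,56,-82,1]
    - [30.4,-8.6,30,-337,58,-82,1]
    - [30.4,-8.6,30,-337,58,-82,1]

```text
t: 5.53
tcp_pos: [0.4193, -0.0533, 0.3663]
tool_rot: [0.908, 0.42, -0.004, 0.001]
force: [-0.7, -0.4, -2.6]
finger_gap: 0.137
gripper_force: 89.2
```

```bash
python3 - <<'E'
from h import *
from station import readout
st=readout.sense();print(st["force"],st["ft_torque"])
g=np.array([.0045,.0696,.1447])
oo,LL=hung(110,45,dx=-60);T=oo+LL.apply(g);go(T,toolR(LL))
E
```

```text
[-0.65816338 -0.36242901 -2.63133445] [0.01049412 0.00039122 0.02518515]
row [0.0, 0.5, 36.0] [-135.8, 136.4, 157.4]
```

>>> move_arm:
  rows:
    - [0,0,5,-15,15,5,1]
    - [0,0,10,-35,35,15,1]
    - [0,0.2,16,-55,55,30,1]
    - [0,0.3,22,-75,75,50,1]
    - [0,0.4,28,-95,95,75,1]
    - [0,0.5,34,-115,115,100,1]
    - [0,0.5,36,-130,132,125,1]
    - [0,0.5,36,-136,136,145,1]
    - [0,0.5,36,-136,136,157,1]
    - [0,0.5,36,-136,136,157,1]
    - [0,0.5,36,-136,136,157,1]

```text
t: 6.45
tcp_pos: [0.4348, -0.2412, 0.2098]
tool_rot: [0.993, 0.122, -0.0, -0.002]
force: [-0.2, 0.4, -2.1]
finger_gap: 0.137
gripper_force: 89.1
```

```bash
cat > look.py <<'E'
from h import *
from station import readout, imaging
import sys
st=readout.sense();p=st["tcp_pos"];Rt=R.from_quat(st["tool_rot"])
s=imaging.snapshot("top");S=imaging.snapshot("scene");np.savez("top1.npz",**s);np.savez("scene1.npz",**S)
M=Rt.as_matrix();Lm=np.c_[-M[:,1],-M[:,0],-M[:,2]]
g=np.array([.0045,.0696,.1447]);o=p-Lm@g
print("leaf yaw",np.degrees(np.arctan2(Lm[1,0],Lm[0,0]))+6.35,"tilt",Lm[2],"origin box",Rb.inv().apply(o-bc)*1000)
ims=[]
for c,(u0,v0,k) in((s,(370,190,9)),(S,(345,150,9))):
    im=cv2.resize(c["img"][v0:v0+62,u0:u0+44,::-1],None,fx=k,fy=k,interpolation=cv2.INTER_CUBIC)
    for z in(.012,.034,.098,.12):
        q=np.array([[.0105*np.cos(a),.0105*np.sin(a),z] for a in np.linspace(0,6.28,24)])@Lm.T+o
        cv2.polylines(im,[np.int32((proj(c,q)-[u0,v0]+.5)*k*16)],True,(0,0,255),1,cv2.LINE_AA,4)
    for z in(.138,.052):
        q=bc+Rb.apply([[-.075+.0055*np.cos(a),-.128+.0062+.0055*np.sin(a),z] for a in np.linspace(0,6.28,24)])
        cv2.polylines(im,[np.int32((proj(c,q)-[u0,v0]+.5)*k*16)],True,(0,200,0),1,cv2.LINE_AA,4)
    ims.append(im)
cv2.imwrite(sys.argv[1],np.hstack(ims))
E
python3 look.py pics/l1.png
```

```text
leaf yaw 110.32770635439404 tilt [4.19094044e-03 4.43214684e-05 9.99991217e-01] origin box [-135.20639896 -116.10499608   65.09356917]
```

View pics/l1.png

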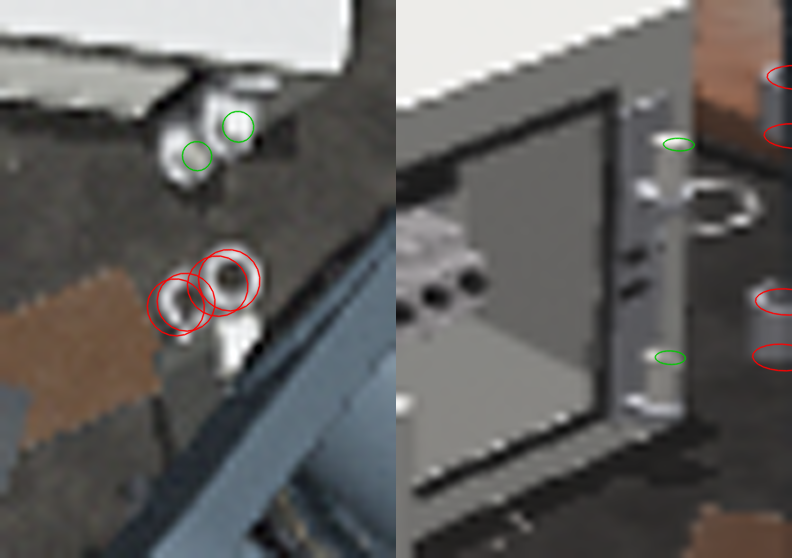

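The view shows the knuckles at (230,283) and (183,303) in the left panel, near their model, and the pins a few crop px left of their model. I'll refine that numerically.

```bash
python3 - <<'E'
from h import *
s=ld("top1");im=s["img"].astype(int).mean(2).astype(int)
print("pins u387..402");[print(v,im[v,387:403]) for v in range(200,212)]
print("knuckles u386..402");[print(v,im[v,386:403]) for v in range(215,230)]
def uv(y,z,x=-75):return proj(s,[bc+Rb.apply([x/1000,-.128+y/1000,z/1000])])[0]
for z in(138,118,52,32):print(z,[np.round(uv(y,z),2).tolist() for y in(-9.5,0,6.2,9.5)])
S=ld("scene1");im=S["img"].astype(int).mean(2).astype(int)
print("scene pins u370..382");[print(v,im[v,368:383]) for v in range(160,200)]
for z in(138,118,52,32):print(z,[np.round(proj(S,[bc+Rb.apply([-.075,-.128+y/1000,z/1000])])[0],2).tolist() for y in(0,6.2)])
E
```

```text
pins u387..402
200 [159  74   9  23  52  87 155 150 138  89  85  77  68  71  94  92]
201 [ 25  11  29  45  58 109 222 214 214 177 165 120  85  95  95  90]
202 [ 22  41  67  67  50 119 221 199 228 231 225 144  92  88  84  61]
203 [ 51  79  94  94  87 142 217 145 236 235 235 134  83  60  36  41]
204 [ 58 130 170 168 115 149 197 108 221 224 228 110  59  34  45  43]
205 [ 77 190 229 219 143 119 211 149 135 154 185  21  39  38  43  47]
206 [ 88 205 220 197 177 135 160 208 136 138 128  28  43  44  39  40]
207 [ 97 196 159 161 173 177 115 102 120  72  42  46  47  53  48  50]
208 [ 77 156 190 137 144 166 111  41  73  72  69  70  70  70  70  68]
209 [ 62 101 219 186 122 145  48  50  81  75  68  68  70  67  75  68]
210 [ 60  42  57 117  85  40  47  49  87  79  71  69  67  70  71  64]
211 [59 65 45 42 44 36 46 48 72 71 66 69 65 66 68 69]
knuckles u386..402
215 [63 64 64 65 66 68 64 66 71 77 68 61 67 67 69 76 74]
216 [70 65 64 70 70 76 71 60 62 65 59 59 65 70 74 76 78]
217 [ 75  70  69  71  75  81  70  78 131 150 149  90  63  81  80  78  73]
218 [ 79  77  75  75  79  74  80 157 191 210 211 153  
[... 3243 characters left out ...]
52  52  51]
192 [ 46  89  89  88  95 125 126 118  87  51  51  50  47  45  46]
193 [ 46  90  93 101 107 126 125 117  86  50  50  49  47  47  46]
194 [ 50  92 136 212 176 128 129 119  97  42  50  49  50  50  49]
195 [ 50  89  78  85 142 177 178 165 129  49  49  51  51  50  51]
196 [ 66  97 102  91  90  91  95  92  76  32  36  50  50  50  51]
197 [107  91 111 111 105 101  93  51  30  30  30  31  35  48  48]
198 [113 111 111 121 136  54  31  30  30  30  31  31  36  50  48]
199 [112 103  63  34  32  32  32  31  31  32  36  50  50  51  50]
138 [[377.23, 164.99], [375.88, 165.51]]
118 [[377.0, 170.59], [375.65, 171.13]]
52 [[376.25, 188.63], [374.93, 189.19]]
32 [[376.03, 193.95], [374.71, 194.53]]
```

```bash
cat > fit.py <<'E'
from h import *
from scipy.optimize import least_squares
def render(s,polys,u0,v0,w,h,k=8):
    im=np.zeros((h*k,w*k),np.float32)
    for P,val in polys: cv2.fillPoly(im,[np.int32(np.round((proj(s,P)-[u0,v0]+.5)*k*16-8))],val,cv2.LINE_AA,4)
    return cv2.resize(im,(w,h),interpolation=cv2.INTER_AREA)
th=np.linspace(0,2*np.pi,40)[:-1]
def circ(o,M,r,z): return o+np.c_[r*np.cos(th),r*np.sin(th),0*th+z]@M.T
def search(s,make,u0,v0,w,h,rng=6,step=.5):
    im=s["img"].astype(np.float32).mean(2)[v0:v0+h,u0:u0+w];out=[]
    for dx in np.arange(-rng,rng+.1,step):
        for dy in np.arange(-rng,rng+.1,step):
            m=render(s,make(dx,dy),u0,v0,w,h);mask=m>=-1
            c=np.corrcoef(m.ravel(),im.ravel())[0,1];out.append((c,dx,dy))
    out.sort(reverse=True);return np.array(out[:6])
E
python3 - <<'E'
from fit import *
s=ld("top1");S=ld("scene1")
p=np.array([.4348,-.2412,.2098])
from station import readout
st=readout.sense();p=st["tcp_pos"];M=R.from_quat(st["tool_rot"]).as_matrix();Lm=np.c_[-M[:,1],-M[:,0],-M[:,2]]
o=p-Lm@np.array([.0045,.0696,.1447]);Bm=Rb.as_matrix()
def kn(zt,zb):
    def f(dx,dy):
        q=o+Bm@[dx/1000,dy/1000,0]
        return [(circ(q,Lm,.0105,zb),110),(circ(q,Lm,.0105,zt),220),(circ(q,Lm,.0067,zt),60)]
    return f
# background ~70 : set by offset (render bg 0 -> use values minus 70)
def wrap(f): return lambda dx,dy:[(P,v-70) for P,v in f(dx,dy)]
print("upper kn",search(s,wrap(kn(.12,.098)),389,214,12,10))
print("lower kn",search(s,wrap(kn(.034,.012)),385,216,7,12))
def both(dx,dy): return kn(.034,.012)(dx,dy)+kn(.12,.098)(dx,dy)
print("both",search(s,wrap(both),384,214,16,10))
def pins(dx,dy):
    r=[]
    for zl in(.032,.118):
        c=bc+Bm@[-.075+dx/1000,-.128+.0062+dy/1000,0]
        # rounded lug
        a=circ(c,Bm,.0095,zl);b=c+np.array([[0,.0095,zl],[.012,.0095,zl],[.012,-.0095,zl],[0,-.0095,zl]])@Bm.T
        r+=[(a,220),(b,220),(circ(c,Bm,.0055,zl+.01),130),(circ(c,Bm,.0055,zl+.02),140)]
    return r
print("pins",search(s,wrap(pins),384,202,16,11))
E
```

```text
upper kn [[ 0.83680213 -1.          0.        ]
 [ 0.83660186 -1.         -0.5       ]
 [ 0.83267137 -0.5         0.        ]
 [ 0.83193615 -0.5        -0.5       ]
 [ 0.82682185 -1.5         0.        ]
 [ 0.82272477 -1.5        -0.5       ]]
lower kn [[ 0.81926873 -1.5        -1.        ]
 [ 0.81288431 -1.         -1.        ]
 [ 0.80940903 -1.5        -1.5       ]
 [ 0.80346227 -1.         -1.5       ]
 [ 0.8012948  -1.5        -0.5       ]
 [ 0.79564546 -1.         -0.5       ]]
both [[ 0.91896201 -1.         -0.5       ]
 [ 0.91226341 -0.5        -0.5       ]
 [ 0.91018628 -1.5        -0.5       ]
 [ 0.90999041 -1.          0.        ]
 [ 0.906405   -1.5         0.        ]
 [ 0.89972344 -1.         -1.        ]]
pins [[0.83946824 1.         0.5       ]
 [0.837747   1.5        0.5       ]
 [0.83692552 0.5        0.5       ]
 [0.83321747 1.         0.        ]
 [0.83318521 0.5        0.        ]
 [0.833175   1.         1.        ]]
```

```bash
cat > tgt.py <<'E'
from h import *
import sys
a,lift,dx,dy=map(float,sys.argv[1:5]);g=np.array([.0045,.0696,.1447])
oo,LL=hung(a,lift,dx,dy);go(oo+LL.apply(g),toolR(LL))
E
python3 tgt.py 110 38 -40 0.8; python3 tgt.py 110 35 1.5 0.8;python3 tgt.py 110 25 1.5 0.8
```

```text
row [-0.0, -0.2, 0.4] [16.3, 9.6, 9.0]
row [-0.0, -0.2, 0.4] [55.2, 24.1, 12.1]
row [-0.0, -0.2, 0.4] [55.2, 24.1, 22.1]
```

>>> move_arm:
  rows:
    - [0,-0.2,0.4,8,5,4,1]
    - [0,-0.2,0.4,16,9.6,9,1]
    - [0,-0.2,0.4,26,13,10,1]
    - [0,-0.2,0.4,36,17,11,1]
    - [0,-0.2,0.4,46,20.5,12,1]
    - [0,-0.2,0.4,52,23,12,1]
    - [0,-0.2,0.4,55.2,24.1,12,1]
    - [0,-0.2,0.4,55.2,24.1,15,1]
    - [0,-0.2,0.4,55.2,24.1,20,1]
    - [0,-0.2,0.4,55.2,24.1,22,1]
    - [0,-0.2,0.4,55.2,24.1,22,1]

```text
t: 7.47
tcp_pos: [0.4944, -0.2522, 0.1887]
tool_rot: [0.993, 0.118, -0.001, -0.001]
force: [0.3, -0.3, -2.7]
finger_gap: 0.14
gripper_force: 89.2
```

```bash
python3 tgt.py 110 25 1.5 0.8; python3 look.py pics/l2.png;python3 -c "
from station import readout;s=readout.sense();print(s['force'],s['ft_torque'])"
```

```text
row [-0.1, 0.1, -0.1] [1.1, -0.1, -1.0]
leaf yaw 109.89780166865494 tilt [0.00195544 0.00169085 0.99999666] origin box [ -74.77188546 -121.35619351   43.84110825]
[ 0.42308336  0.18161146 -1.26297441] [0.02688155 0.03389035 0.01035354]
```

View pics/l2.png

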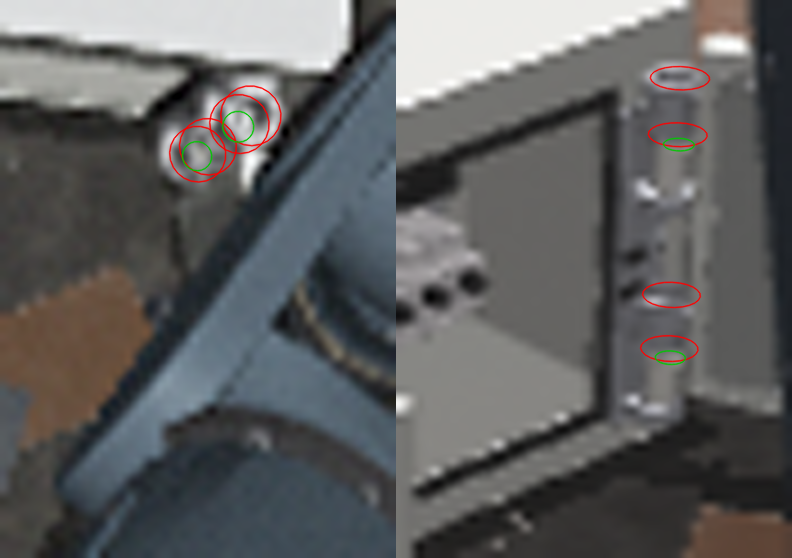

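l2.png shows the knuckles directly over the pins: rings at about (245,120) and (200,150) in the left panel, aligned columns near (670,80-350) in the right. Lower gently.

>>> move_arm:
  rows:
    - [0,0,0,1.1,0,0,1]
    - [0,0,0,1.1,0,2,1]
    - [0,0,0,1.1,0,3.5,1]
    - [0,0,0,1.1,0,5,1]
    - [0,0,0,1.1,0,6.5,1]
    - [0,0,0,1.1,0,8,1]
    - [0,0,0,1.1,0,8,1]
    - [0,0,0,1.1,0,8,1]

```text
t: 8.23
tcp_pos: [0.4957, -0.2519, 0.181]
tool_rot: [0.993, 0.118, -0.001, -0.001]
force: [-2.0, 0.8, -2.1]
finger_gap: 0.14
gripper_force: 89.4
```

```bash
cat > st.py <<'E'
from h import *
from station import readout
st=readout.sense();M=R.from_quat(st["tool_rot"]).as_matrix();Lm=np.c_[-M[:,1],-M[:,0],-M[:,2]]
o=st["tcp_pos"]-Lm@np.array([.0045,.0696,.1447])
print("leaf open",np.round(np.degrees(np.arctan2(Lm[1,0],Lm[0,0]))+6.35,2),"origin box",np.round(Rb.inv().apply(o-bc)*1000,2),"F tool",np.round(M.T@st["force"],1),"T tool",np.round(M.T@st["ft_torque"],2))
E
python3 st.py
```

```text
leaf open 109.93 origin box [ -73.44 -120.9    36.19] F tool [-1.7 -1.2  2.1] T tool [ 0.32 -0.34 -0.09]
```

>>> move_arm:
  rows:
    - [0,0,0,0,0,1.5,1]
    - [0,0,0,0,0,3,1]
    - [0,0,0,0,0,4.5,1]
    - [0,0,0,0,0,6,1]
    - [0,0,0,0,0,6,1]
    - [0,0,0,0,0,6,1]

```text
t: 8.73
tcp_pos: [0.4957, -0.252, 0.1751]
tool_rot: [0.993, 0.118, -0.001, -0.001]
force: [-3.3, 1.6, -1.9]
finger_gap: 0.139
gripper_force: 89.5
```

```bash
python3 st.py
```

```text
leaf open 109.93 origin box [ -73.39 -121.06   30.32] F tool [-2.8 -2.3  2. ] T tool [ 0.47 -0.47 -0.15]
```

Both knuckles are over the pins: no vertical load, slight side force. Continue down, easing sideways.

>>> move_arm:
  rows:
    - [0,0,0,-0.6,-0.5,1,1]
    - [0,0,0,-0.6,-0.5,2.5,1]
    - [0,0,0,-0.6,-0.5,4,1]
    - [0,0,0,-0.6,-0.5,5.5,1]
    - [0,0,0,-0.6,-0.5,7,1]
    - [0,0,0,-0.6,-0.5,7,1]
    - [0,0,0,-0.6,-0.5,7,1]

```text
t: 9.32
tcp_pos: [0.4956, -0.252, 0.1682]
tool_rot: [0.993, 0.118, -0.0, -0.0]
force: [-1.7, 0.3, -2.8]
finger_gap: 0.138
gripper_force: 89.3
```

```bash
python3 st.py
```

```text
leaf open 109.92 origin box [ -73.32 -121.12   23.46] F tool [-1.6 -0.6  2.8] T tool [ 0.43 -0.19 -0.11]
```

Lower by small steps to the seat.

>>> move_arm:
  rows:
    - [0,0,0,-0.3,0,1,1]
    - [0,0,0,-0.3,0,2,1]
    - [0,0,0,-0.3,0,3,1]
    - [0,0,0,-0.3,0,4,1]
    - [0,0,0,-0.3,0,4,1]

```text
t: 9.73
tcp_pos: [0.4951, -0.2524, 0.1664]
tool_rot: [0.993, 0.119, -0.0, 0.0]
force: [-5.6, 2.4, 9.5]
finger_gap: 0.136
gripper_force: 91.1
```

```bash
python3 st.py
```

```text
leaf open 109.96 origin box [ -73.74 -121.79   21.67] F tool [-4.9 -3.6 -9.5] T tool [ 0.82 -0.57 -0.19]
```

Contact force is up, so the leaf is at or very near its seat. Release and back off upward, then check.

>>> move_arm:
  rows:
    - [0,0,0,0,0,-2,0.9]
    - [0,0,0,0,0,-2,0.75]
    - [0,0,0,0,0,-2,0.6]
    - [0,0,0,0,0,-2,0.5]
    - [0,0,0,0,0,-2,0.5]
    - [0,0,0,0,0,-15,0.5]
    - [0,0,0,0,0,-40,0.5]
    - [0,0,0,0,0,-70,0.5]
    - [0,0,0,0,0,-100,0.5]
    - [0,0,0,0,0,-110,0.5]
    - [0,0,0,0,0,-110,0.5]

```text
t: 10.65
tcp_pos: [0.4969, -0.2534, 0.2776]
tool_rot: [0.993, 0.118, 0.002, 0.003]
force: [-1.3, -0.6, -0.4]
finger_gap: 0.502
gripper_force: 0.0
```

```bash
cat > pts.py <<'E'
from h import *
from station import imaging, readout
st=readout.sense();print(st["tcp_pos"],st["force"])
for n in("top","scene"):
    s=imaging.snapshot(n);np.savez(n+"2.npz",**s);P=(cloud(s)-bc)@Rb.as_matrix()*1000
    for lab,h,y0 in(("flanged",(-75,-122),-1),("left",(-75,128),1)):
        d=P[...,:2]-h;r=np.hypot(d[...,0],d[...,1])
        k=(r>25)&(r<150)&(P[...,0]<-64)&(P[...,2]>30)&(P[...,2]<170)&(abs(P[...,1]-h[1])<150)
        if lab=="flanged": k&=(P[...,2]>50)
        if k.sum()<20: print(n,lab,"few");continue
        Q=P[k];ang=np.degrees(np.arctan2(-(Q[:,0]-h[0]),(Q[:,1]-h[1]) if y0<0 else -(Q[:,1]-h[1])))
        print(n,lab,k.sum(),"open angle pct",np.round(np.percentile(ang,[5,25,50,75,95]),1),"top z",np.round(np.percentile(Q[:,2],[90,98]),1),"maxr",np.round(np.percentile(r[k],98)))
E
python3 pts.py
```

```text
[ 0.4969106  -0.25342919  0.27759603] [-1.33607903 -0.63569138 -0.39524865]
top flanged 74 open angle pct [ 81.4  88.6  92.  103.9 109.4] top z [161.4 163.3] maxr 94.0
top left 144 open angle pct [72.1 80.2 83.3 85.8 89. ] top z [163.4 165.6] maxr 122.0
scene flanged 236 open angle pct [77.1 85.1 90.  93.3 98.2] top z [150.5 159.5] maxr 53.0
scene left 1052 open angle pct [83.6 85.9 88.6 90.5 93.8] top z [155.2 160.9] maxr 120.0
```

Seen from the top, the leaf's top edge stands at about 161 mm, so it is seated, and the left leaf is open by about 85°. Next, the left leaf.

```bash
cat >> h.py <<'E'
def boxtool(): 
    B=Rb.as_matrix();return R.from_matrix(np.c_[B[:,0],-B[:,1],-B[:,2]])
E
python3 - <<'E'
from h import *
T=bc+Rb.apply([-.155,.195,.29]);print(T);go(T,boxtool())
def c(a,r=80):
    A=np.radians(a);h=11*abs(np.cos(A))+14.5*abs(np.sin(A))+1
    return np.array([-75,128])+r*np.array([-np.sin(A),-np.cos(A)])+h*np.array([-np.cos(A),np.sin(A)])
for a in(100,90,80,72,64,56,48,40,32,24,16,10,5,2,0,-1):print(a,np.round(c(a),1))
E
```

```text
[0.51801828 0.0832469  0.29      ]
row [-0.0, 0.1, 19.9] [101.1, -320.4, -16.0]
100 [-150.8  158.8]
90 [-155.   143.5]
80 [-156.8  131. ]
72 [-156.7  120.6]
64 [-155.2  109.9]
56 [-152.    99.2]
48 [-147.3   88.7]
40 [-140.8   78.8]
32 [-132.7   69.7]
24 [-123.    61.8]
16 [-112.    55.4]
10 [-103.    51.7]
5 [-95.1  49.5]
2 [-90.3  48.5]
0 [-87.  48.]
-1 [-85.9  47.8]
```

>>> move_arm:
  rows:
    - [0,0,7,20,-30,-16,1]
    - [0,0,14,40,-70,-16,1]
    - [0,0,19.9,60,-110,-16,1]
    - [0,0,19.9,75,-150,-16,1]
    - [0,0,19.9,90,-190,-16,1]
    - [0,0,19.9,101,-230,-16,1]
    - [0,0,19.9,101,-270,-16,1]
    - [0,0,19.9,101,-305,-16,1]
    - [0,0,19.9,101,-320,-16,1]
    - [0,0,19.9,101,-320,-16,1]
    - [0,0,19.9,101,-320,-16,1]

```text
t: 11.67
tcp_pos: [0.5171, 0.0836, 0.2886]
tool_rot: [0.999, -0.054, -0.002, 0.0]
force: [0.8, -0.4, -0.6]
finger_gap: 0.001
gripper_force: 0.0
```

```bash
cat > bx.py <<'E'
from h import *
from station import readout
st=readout.sense();M=R.from_quat(st["tool_rot"])
print("tcp box",np.round(Rb.inv().apply(st["tcp_pos"]-bc)*1000,1),"turn",np.round(np.degrees((M.inv()*boxtool()).as_rotvec()),2),"F box",np.round(Rb.inv().apply(st["force"]),1),st["t"])
E
python3 bx.py; python3 pts.py
```

```text
tcp box [-156.   195.2  288.6] turn [0.04 0.27 0.18] F box [ 0.8 -0.3 -0.6] 11.6667
[0.51707948 0.08356216 0.28864534] [ 0.80267173 -0.40139783 -0.55926234]
top flanged 391 open angle pct [ 88.1  99.  103.  107.7 109.9] top z [160.9 163.9] maxr 142.0
top left 145 open angle pct [71.4 80.1 83.3 86.  89. ] top z [163.8 166.3] maxr 122.0
scene flanged 762 open angle pct [ 81.8  93.4  98.9 101.7 104.3] top z [152.  160.4] maxr 108.0
scene left 1056 open angle pct [83.4 85.8 88.7 90.6 94.4] top z [154.9 161.6] maxr 120.0
```

Both leaves are where expected. Descend beside the left leaf.

>>> move_arm:
  rows:
    - [0,0.3,0.2,0,0,30,1]
    - [0,0.3,0.2,0,0,65,1]
    - [0,0.3,0.2,0,0,100,1]
    - [0,0.3,0.2,0,0,130,1]
    - [0,0.3,0.2,0,0,139,1]
    - [0,0.3,0.2,0,15,139,1]
    - [0,0.3,0.2,0,32,139,1]
    - [0,0.3,0.2,0,32,139,1]

```text
t: 12.43
tcp_pos: [0.5154, 0.0478, 0.1516]
tool_rot: [0.998, -0.059, 0.002, 0.001]
force: [-0.1, 0.6, 0.2]
finger_gap: 0.001
gripper_force: 0.0
```

```bash
python3 bx.py
```

```text
tcp box [-153.7  159.4  151.6] turn [ 0.04 -0.26 -0.38] F box [-0.2  0.6  0.2] 12.4333
```

>>> move_arm:
  rows:
    - [0,0,0,-1,9,0,1]
    - [0,0,0,-1,16.5,0,1]
    - [0,0,0,-2,23,0,1]
    - [0,0,0,-3,30,0,1]
    - [0,0,0,-2.7,39,0,1]
    - [0,0,0,-1,50,0,1]
    - [0,0,0,2,61,0,1]
    - [0,0,0,6.7,71,0,1]
    - [0,0,0,13,81,0,1]
    - [0,0,0,21,90,0,1]
    - [0,0,0,31,98,0,1]
    - [0,0,0,36,101,0,1]

```text
t: 13.43
tcp_pos: [0.541, -0.0555, 0.1518]
tool_rot: [0.998, -0.057, 0.003, 0.0]
force: [-0.0, 0.2, -1.6]
finger_gap: 0.001
gripper_force: 0.2
```

```bash
python3 bx.py; python3 pts.py
```

```text
tcp box [-116.8   59.6  151.8] turn [ 0.04 -0.38 -0.24] F box [-0.   0.2 -1.6] 13.4333
[ 0.54099478 -0.05553788  0.15183204] [-0.02577364  0.20303226 -1.64425939]
top flanged 392 open angle pct [ 88.6  99.  103.  107.8 109.9] top z [160.7 163.5] maxr 142.0
top left few
scene flanged 191 open angle pct [12.  13.4 14.8 85.4 92.7] top z [144.1 158.3] maxr 149.0
scene left 1081 open angle pct [14.3 17.7 20.2 22.6 37.1] top z [153.5 162.1] maxr 118.0
```

>>> move_arm:
  rows:
    - [0,0,0,7,5,0,1]
    - [0,0,0,13.8,8,0,1]
    - [0,0,0,18,9,0,1]
    - [0,0,0,21.7,10,0,1]
    - [0,0,0,25,11,0,1]
    - [0,0,0,28,11,0,1]
    - [0,0,0,29,11,0,1]
    - [0,0,0,30,11,0,1]
    - [0,0,0,30,11,0,1]

```text
t: 14.28
tcp_pos: [0.5676, -0.0678, 0.1519]
tool_rot: [0.998, -0.057, 0.002, 0.0]
force: [0.9, -0.8, 0.3]
finger_gap: -0.004
gripper_force: 0.0
```

```bash
python3 bx.py; python3 pts.py
```

```text
tcp box [-89.   50.4 151.9] turn [-0.01 -0.26 -0.16] F box [ 1.  -0.7  0.3] 14.2833
[ 0.56760089 -0.06778667  0.15187319] [ 0.91236421 -0.80112382  0.29727928]
top flanged 389 open angle pct [ 87.8  98.6 103.  107.6 109.8] top z [160.5 163.4] maxr 142.0
top left few
scene flanged 176 open angle pct [-2.5 -1.6 -0.5 80.6 92. ] top z [122.7 145.7] maxr 148.0
scene left 864 open angle pct [-4.3 -1.2  0.9  3.1 17.3] top z [154.  162.5] maxr 118.0
```

>>> move_arm:
  rows:
    - [0,0,0,1,0,0,1]
    - [0,0,0,2,0,0,1]
    - [0,0,0,3,0,0,1]
    - [0,0,0,3,0,0,1]
    - [0,0,0,3,0,0,1]

```text
t: 14.8
tcp_pos: [0.5706, -0.0682, 0.1519]
tool_rot: [0.998, -0.057, 0.002, 0.0]
force: [-0.6, 0.4, -0.1]
finger_gap: 0.004
gripper_force: 0.0
```

```bash
python3 bx.py
```

```text
tcp box [-86.   50.3 151.9] turn [-0.01 -0.26 -0.17] F box [-0.6  0.4 -0.1] 14.8
```

>>> move_arm:
  rows:
    - [0,0,0,1,0,0,1]
    - [0,0,0,2,0,0,1]
    - [0,0,0,2,0,0,1]
    - [0,0,0,2,0,0,1]

```text
t: 15.13
tcp_pos: [0.5726, -0.0684, 0.1519]
tool_rot: [0.998, -0.057, 0.002, 0.0]
force: [-0.2, -0.3, -1.0]
finger_gap: 0.003
gripper_force: 0.0
```

```bash
python3 bx.py
```

```text
tcp box [-84.   50.3 151.9] turn [-0.01 -0.26 -0.18] F box [-0.2 -0.3 -1. ] 15.1333
```

>>> move_arm:
  rows:
    - [0,0,0,1,0,0,1]
    - [0,0,0,2,0,0,1]
    - [0,0,0,2,0,0,1]
    - [0,0,0,2,0,0,1]

```text
t: 15.47
tcp_pos: [0.5728, -0.0684, 0.1518]
tool_rot: [0.998, -0.057, 0.0, -0.0]
force: [-4.7, 0.4, 3.1]
finger_gap: -0.001
gripper_force: 2.5
```

```bash
python3 bx.py
```

```text
tcp box [-83.8  50.4 151.8] turn [-0.02 -0.03 -0.16] F box [-4.7 -0.2  3.1] 15.4667
```

The left leaf is against its stop (4.7 N). Retreat, rise, and cross to the right of the flanged leaf.

>>> move_arm:
  rows:
    - [0,0,0,-5,0,0,1]
    - [0,0,0,-15,0,0,1]
    - [0,0,0,-35,0,0,1]
    - [0,0,0,-50,0,-20,1]
    - [0,0,0,-56,0,-55,1]
    - [0,0,0,-56,10,-90,1]
    - [0,0,0,-56,40,-125,1]
    - [0,0,0,-56,80,-138,1]
    - [0,0,0,-56,120,-138,1]
    - [0,0,0,-56,160,-138,1]
    - [0,0,0,-56,200,-138,1]
    - [0,0,0,-56,240,-138,1]

```text
t: 16.47
tcp_pos: [0.4911, -0.303, 0.2902]
tool_rot: [0.998, -0.057, 0.004, 0.001]
force: [0.6, -0.1, 0.0]
finger_gap: -0.004
gripper_force: 0.0
```

```bash
python3 bx.py; python3 pts.py; python3 - <<'E'
from h import *
def c(a,r=85):
    A=np.radians(a);h=11*abs(np.cos(A))+14.5*abs(np.sin(A))+1
    return np.array([-75,-122])+r*np.array([-np.sin(A),np.cos(A)])+h*np.array([-np.cos(A),-np.sin(A)])
for a in(112,106,100,93,86,79,72,65,58,51,44,37,30,23,16,10,5,2,0):print(a,np.round(c(a),1))
E
```

```text
tcp box [-139.  -191.9  290.2] turn [ 0.08 -0.43 -0.19] F box [ 0.6 -0.   0. ] 16.4667
[ 0.49107846 -0.30304598  0.29016156] [ 0.56936995 -0.08554627  0.01862143]
top flanged 338 open angle pct [ -2.8  92.9 100.3 103.4 108.6] top z [161.7 164.6] maxr 147.0
top left 264 open angle pct [-9.6 -3.7 -0.3  0.6  1.7] top z [162.7 165.5] maxr 119.0
scene flanged 386 open angle pct [-4.1 -2.3 87.5 93.3 98.4] top z [153.3 161. ] maxr 148.0
scene left 810 open angle pct [-7.3 -4.5 -2.9 -1.2  1.1] top z [153.6 161.2] maxr 118.0
112 [-146.9 -171.1]
106 [-151.8 -162.7]
100 [-155.7 -153.7]
93 [-159.  -142.5]
86 [-160.9 -132.3]
79 [-161.7 -122.8]
72 [-161.5 -113. ]
65 [-160.  -103.1]
58 [-157.2  -93.2]
51 [-153.1  -83.4]
44 [-147.7  -74. ]
37 [-140.9  -65.3]
30 [-132.9  -57.3]
23 [-123.7  -50.3]
16 [-113.4  -44.6]
10 [-103.9  -40.8]
5 [-95.6 -38.5]
2 [-90.5 -37.5]
0 [-87. -37.]
```

>>> move_arm:
  rows:
    - [0,-0.4,0,0,8,30,1]
    - [0,-0.4,0,0,8,65,1]
    - [0,-0.4,0,0,8,100,1]
    - [0,-0.4,0,0,8,130,1]
    - [0,-0.4,0,0,8,139,1]
    - [0,-0.4,0,-2,2,139,1]
    - [0,-0.4,0,-4,-8,139,1]
    - [0,-0.4,0,-4,-8,139,1]

```text
t: 17.23
tcp_pos: [0.4888, -0.2905, 0.1522]
tool_rot: [0.998, -0.056, -0.001, -0.0]
force: [-0.5, 0.2, 0.7]
finger_gap: 0.002
gripper_force: 0.0
```

```bash
python3 bx.py
```

```text
tcp box [-142.7 -179.7  152.2] turn [-0.01  0.08 -0.11] F box [-0.6  0.1  0.7] 17.2333
```

>>> move_arm:
  rows:
    - [0,0,0,-4,-8.6,0,1]
    - [0,0,0,-9,-17,0,1]
    - [0,0,0,-13,-26,0,1]
    - [0,0,0,-16.3,-37,0,1]
    - [0,0,0,-18,-47.4,0,1]
    - [0,0,0,-19,-57,0,1]
    - [0,0,0,-18.8,-66.7,0,1]
    - [0,0,0,-17.3,-76.6,0,1]
    - [0,0,0,-14.5,-86.5,0,1]
    - [0,0,0,-10.4,-96.3,0,1]
    - [0,0,0,-5,-105.7,0,1]
    - [0,0,0,1.8,-114.4,0,1]

```text
t: 18.23
tcp_pos: [0.5038, -0.1778, 0.1505]
tool_rot: [0.998, -0.057, -0.002, -0.0]
force: [0.2, -0.7, 0.9]
finger_gap: -0.003
gripper_force: 0.1
```

```bash
python3 bx.py; python3 pts.py
```

```text
tcp box [-140.3  -66.   150.5] turn [-0.02  0.18 -0.16] F box [ 0.3 -0.7  0.9] 18.2333
[ 0.50380061 -0.17778154  0.1504873 ] [ 0.22153661 -0.72723507  0.87599064]
top flanged 43 open angle pct [-3.7 -2.9 -2.7 -2.5 -2.2] top z [161.3 164.5] maxr 149.0
top left 263 open angle pct [-10.   -3.7  -0.3   0.5   2.1] top z [162.1 165.2] maxr 119.0
scene flanged 509 open angle pct [-4.2 28.5 36.  37.7 52.2] top z [158.3 163.9] maxr 148.0
scene left 825 open angle pct [-8.2 -4.8 -2.8 -1.1  1.1] top z [153.  161.3] maxr 119.0
```

>>> move_arm:
  rows:
    - [0,0,0,3.5,-4.5,0,1]
    - [0,0,0,7.4,-8.7,0,1]
    - [0,0,0,16.6,-15.7,0,1]
    - [0,0,0,22,-18.5,0,1]
    - [0,0,0,27,-21.4,0,1]
    - [0,0,0,32,-23.5,0,1]
    - [0,0,0,36.4,-25.2,0,1]
    - [0,0,0,41,-26.5,0,1]
    - [0,0,0,45,-27.5,0,1]
    - [0,0,0,49,-28.5,0,1]
    - [0,0,0,52,-29,0,1]
    - [0,0,0,52,-29,0,1]

```text
t: 19.33
tcp_pos: [0.5589, -0.1561, 0.1505]
tool_rot: [0.998, -0.057, -0.001, -0.0]
force: [-0.6, -0.4, 1.3]
finger_gap: -0.001
gripper_force: 0.0
```

>>> move_arm:
  rows:
    - [0,0,0,1,0,0,1]
    - [0,0,0,2,0,0,1]
    - [0,0,0,3,0,0,1]
    - [0,0,0,4,0,0,1]
    - [0,0,0,4,0,0,1]

```text
t: 19.75
tcp_pos: [0.5623, -0.1565, 0.1505]
tool_rot: [0.998, -0.057, -0.001, -0.0]
force: [0.8, -0.5, 0.3]
finger_gap: 0.003
gripper_force: 0.1
```

```bash
python3 bx.py
```

```text
tcp box [-84.5 -38.4 150.5] turn [-0.01  0.14 -0.18] F box [ 0.8 -0.4  0.3] 19.75
```

>>> move_arm:
  rows:
    - [0,0,0,1,0,0,1]
    - [0,0,0,2,0,0,1]
    - [0,0,0,2.5,0,0,1]
    - [0,0,0,2.5,0,0,1]
    - [0,0,0,2.5,0,0,1]

```text
t: 20.17
tcp_pos: [0.5643, -0.1566, 0.1503]
tool_rot: [0.998, -0.057, -0.002, -0.0]
force: [-1.5, -0.5, 0.7]
finger_gap: 0.003
gripper_force: 0.7
```

```bash
python3 bx.py
```

```text
tcp box [-82.5 -38.3 150.3] turn [-0.02  0.21 -0.17] F box [-1.5 -0.7  0.7] 20.1667
```

Contact begins; press slightly more, then retreat and inspect.

>>> move_arm:
  rows:
    - [0,0,0,1,0,0,1]
    - [0,0,0,2,0,0,1]
    - [0,0,0,2.5,0,0,1]
    - [0,0,0,2.5,0,0,1]
    - [0,0,0,2.5,0,0,1]

```text
t: 20.58
tcp_pos: [0.5645, -0.1566, 0.1502]
tool_rot: [0.998, -0.057, -0.004, -0.001]
force: [-6.9, -1.4, 3.4]
finger_gap: -0.002
gripper_force: 3.5
```

>>> move_arm:
  rows:
    - [0,0,0,-1,0,0,1]
    - [0,0,0,-4,0,0,1]
    - [0,0,0,-15,0,0,1]
    - [0,0,0,-35,0,0,1]
    - [0,0,0,-60,0,-20,1]
    - [0,0,0,-90,10,-50,1]
    - [0,0,0,-110,40,-85,1]
    - [0,0,0,-110,75,-120,1]
    - [0,0,0,-110,115,-130,1]
    - [0,0,0,-110,150,-130,1]
    - [0,0,0,-110,190,-130,1]
    - [0,0,0,-110,190,-130,1]

```text
t: 21.58
tcp_pos: [0.4376, -0.3414, 0.2826]
tool_rot: [0.998, -0.059, 0.002, 0.005]
force: [0.5, -0.0, -0.7]
finger_gap: 0.006
gripper_force: 0.0
```

```bash
python3 bx.py; python3 pts.py; python3 - <<'E'
from h import *
a=cv2.resize(ld("top2")["img"][130:235,290:425,::-1],None,fx=3,fy=4)[:420,:]
b=cv2.resize(ld("scene2")["img"][125:230,270:385,::-1],None,fx=4,fy=4)
a=cv2.resize(ld("top2")["img"][140:235,300:420,::-1],(400,316));b=cv2.resize(b,(400,365));a=cv2.copyMakeBorder(a,0,49,0,0,0)
cv2.imwrite("pics/end.png",np.hstack([a,b]))
for n in("top","scene"):
    P=(cloud(ld(n+"2"))-bc)@Rb.as_matrix()*1000
    for y0,y1 in((-105,-60),(-55,-10),(-5,20),(35,70),(75,110)):
        k=(P[...,1]>y0)&(P[...,1]<y1)&(P[...,2]>40)&(P[...,2]<150)&(P[...,0]<-30)&(P[...,0]>-100)
        print(n,y0,k.sum(),np.round(np.median(P[k][:,0]),1) if k.sum() else "")
    k=(P[...,0]<-64)&(P[...,0]>-80)&(P[...,2]>150)&(P[...,2]<175)
    print("top z right",np.round(np.percentile(P[k&(P[...,1]<-20)&(P[...,1]>-105)][:,2],[50,90]),1),"left",np.round(np.percentile(P[k&(P[...,1]>30)&(P[...,1]<110)][:,2],[50,90]),1))
E
```

```text
tcp box [-187.9 -236.   282.6] turn [ 0.51 -0.26 -0.45] F box [ 0.5  0.1 -0.7] 21.5833
[ 0.43760648 -0.34144506  0.28264904] [ 5.15562492e-01 -3.47242122e-05 -7.23671082e-01]
top flanged 334 open angle pct [-9.5 -3.  -0.6 -0.   1.2] top z [161.  163.5] maxr 147.0
top left 364 open angle pct [-9.3 -2.9 -0.2  0.4  1.4] top z [161.6 165.1] maxr 147.0
scene flanged 945 open angle pct [-6.7 -3.2 -1.9 -0.9  1. ] top z [152.1 159.4] maxr 148.0
scene left 1154 open angle pct [-6.8 -3.4 -1.8 -0.7  1. ] top z [151.8 160.5] maxr 147.0
top -105 79 -75.3
top -55 70 -74.8
top -5 42 -74.5
top 35 54 -75.4
top 75 54 -75.7
top z right [158.1 162.6] left [160.1 163.9]
scene -105 311 -72.6
scene -55 320 -72.2
scene -5 177 -72.0
scene 35 261 -72.8
scene 75 278 -72.7
top z right [157.2 160.9] left [157.8 162. ]
```

View pics/end.png

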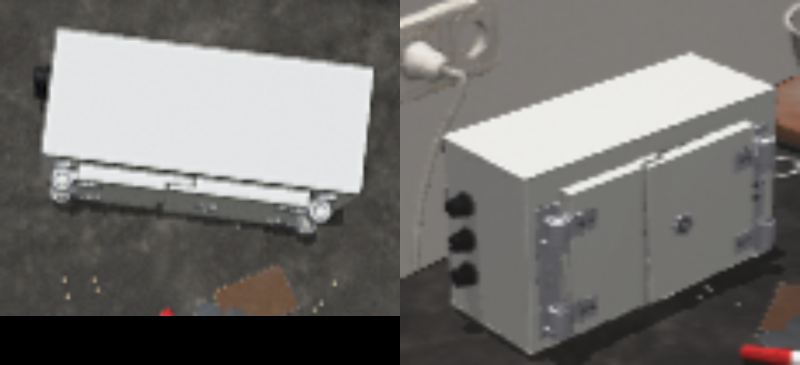

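The picture shows both leaves flush and shut, with the flange seam at about (648,230) and the knuckles on their pins at (765,145) and (762,235). Both top edges stand level, so the leaf is fully seated. Handing in.

```bash
python3 -c "
from station import order;print(order.sign_off())"
```

```text
the job is handed in; nothing more can be done
None
```

The flanged leaf is back on both hinge pins and down on its seat, and the box is shut with the left leaf closed first and the flange lapped over it; I handed the job in at about 22 s, and its verdict was not reported.

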